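Cull the broken okey tile, then find how the spare-tile tin unscrews

ROBOT

A 6-joint arm with a two-finger parallel gripper is mounted at the origin on the work surface. World frame = base frame: x ahead of the robot, y to its left, z up, the work surface at z = 0. Lengths are in m, angles in rad, forces in N, time in s.
With the tool pointing down it reaches from about 0.35 to 0.95 m from the base axis. Payload 17.4 kg.
Tool frame: the origin (TCP) lies on the mounting face of the last link; the fingertips stand 186 mm ahead of it and the grasp point (between the pads) lies env.tcp_to_grasp ahead of it (env.tcp_to_grasp is the distance from the TCP to the grasp point, in m); z points along the fingers, y is the direction in which the jaws open and shut (so a half turn about z gives the same grasp; the last joint's range is limited). The gripper opens to 93 mm and grips with 3 to 60 N. Pads are 15 mm wide; open, the fingers measure 128 mm over their backs; the gripper's body (75 mm by 188 mm) begins 65 mm behind the grasp point.
Start: joints at [1.09, 0.116, 1.442, -0, 1.584, -0.038], TCP at [0.289, 0.61, 0.405] pointing down, gripper open.
Joint ranges: [-2.83, 2.83], [-0.83, 2.19], [0.07, 2.5], [-1.14, 4.28], [0.01, 3], [-2.97, 2.97]. Speed limits (rad/s): [1.89, 1.89, 2.22, 3.14, 3.14, 3.14].

INTERFACE

Orientations are given as a rotation vector (axis times angle).
In Python, from bench import env gives the robot as it stands.
- The arm moves only by the shell command python3 -m handwheel 'ROWS'. ROWS is JSON, a list of rows, each a list of 3 entries, a list of its own where there are three numbers: the gripper's target within -1 to 1 (shut at 1, half-way at 0, fully open at -1), then the shift along the tool's x, y, z in mm, then the turn about the tool's z in degrees. In form: [[claw, [dx, dy, dz], twist], ...]. A call has exactly 5 rows; each row shifts and turns the pose as measured when the row begins, along the tool's axes as they then stand; what a row does not reach is not made up. A row lasts 1/8 s, in which the tool goes at most 62.5 mm and 10.7 degrees, less where a joint would pass 70% of its speed; a pose out of reach is approached as far as the arm can. A call is refused whole if a number of a shift passes 62.5 or a number of a turn 10.7, either way. A call with a gripper value outside its range is refused whole. The fingers move at their own pace and stop on an object; the grip force is fixed at half the most. Time passes only in rows, so rows that do not move let the fingers close, or fill a call up. It gives the time, the measured TCP pose, the force and the opening at its end, in the units of the state.
- env.get_state(): the state, without advancing time (a new reading comes with each control period).
- env.camera(name): name is "scene" or "top" or "wrist"; returns a dict with "img" (480x640x3 uint8, red, green, blue), "camera_matrix" (3x3 intrinsics, pixels), "R" (3x3) and "t" (3): a world point X has camera coordinates R X + t; the wrist camera has in their place "mount" (4x4, takes a point from camera to tool coordinates, whose origin is the TCP and whose axes are the flange's). Camera axes: x right, y down, z forward; pixel columns grow to the right and rows downward; lengths in m; the calibration is good to about 2 mm. A picture is of the moment at which its call begins: read the wrist's pose just before it. There is no depth.
- env.sign_off(): hands the job in, once; it reports no verdict.
The state is a dict: "time": time; "qpos": joint angles; "dq": joint speeds; "joint_torque": joint torques, N m; "ee_pos": TCP position; "tcp_rot": TCP orientation; "wrist_force": force on the tool from outside, world axes, zero at the start; "wrist_torque": the same for the moment, N m; "grip_width": finger opening in m.
Only numpy, scipy, OpenCV 4.12 (cv2) and the standard library are available. Lean on these libraries where they do the work, as an engineer would, in place of code of your own. Each camera call takes 0.05 s, during which the arm holds its last target.

TASK

One of the four okey tiles lying on the marble is broken short: put it in the steel saucer and let go of it, leaving the whole tiles and everything else where they are. Then open the spare-tile tin: nobody remembers whether its twist cap loosens clockwise or anticlockwise, so feel it both ways without wrenching it, turn it the way it goes and lift it off. Finish while still holding the cap, level and still, well clear above the tin (a good 8 cm or so above its seat), so that I can reach in.

Things in the scene. Friction and masses are not known exactly. Their poses are not given: they have to be found in the camera images.
- broken_center (a point): The broken okey tile: ivory plastic, 12 mm thick, lying flat in one of four places. Point: centre of its main piece, 6 mm above the marble. Main piece: 26 mm wide (its y, pinch it across this) and only 16 mm long (its x); on the +x side a jagged remnant, 12 mm wide (y 1 to 13 mm), sticks out 6 mm further, so it is 22 mm long at most. z up
- tile1_center (a point): Whole okey tile number 1: ivory plastic, 36 mm long (its x), 26 mm wide (its y), 12 mm thick, lying flat. Point: its centre, 6 mm above the marble. To be left alone
- tile2_center (a point): Whole okey tile number 2: ivory plastic, 36 mm long (its x), 26 mm wide (its y), 12 mm thick, lying flat. Point: its centre, 6 mm above the marble. To be left alone
- tile3_center (a point): Whole okey tile number 3: ivory plastic, 36 mm long (its x), 26 mm wide (its y), 12 mm thick, lying flat. Point: its centre, 6 mm above the marble. To be left alone
- saucer_in (a point): Round shallow stainless steel saucer standing loose on the marble, rim radius 65 mm, rim 16 mm above the marble. Point: centre of its inner floor, about 4 mm above the marble. z up
- tin_rim (a point): The spare-tile tin: round stainless steel tin, 72 mm across and 60 mm high, screwed down to the marble, upright. Point: centre of its mouth, in the plane of its rim, 60 mm above the marble. z up
- cap_grip (a point): Twist cap of the tin, stainless steel, about 0.18 kg: a disc 72 mm across, 8 mm thick, lying on the rim, with an upright grip bar 52 mm long (its x), 14 mm thick (its y, pinch across this), 24 mm high. Point: centre of the grip bar, on the cap's axis, 20 mm above the rim when seated (bar top 92 mm above the marble, bar foot 68 mm). z up along the axis
- broken: The same broken tile; origin under it, on the marble, 2 mm towards its +x from the point broken_center
- cap: Same cap, a loose part; origin 20 mm below cap_grip. A 19 mm deep plug with three lugs locks it in the tin (2.5 mm of play). It turns easily one way, and at 60 degrees from its starting yaw (52 to 66 will do, then a stop) lifts straight out; the other way it meets a hard stop after 3 to 9 degrees. Which way loosens differs each time, hidden from view
- tin: The same tin; origin at the centre of its underside. Its axes are turned like the cap's at the start, to within 0.04 rad. A trial turn of about 15 degrees is enough to feel the hard stop; the cap turns freely if that is the loosening way (hardly any torque, under 0.3 N m)
- teapot: Bystander: small copper teapot, about 94 mm across the belly, 100 mm high, spout and handle reach 78 mm either way along its y. Origin under its centre. To be left alone
- rack: Bystander: red plastic tile rack, 220 mm long (its y), 60 mm deep, 46 mm high. Origin under its centre. To be left alone
- tongs: Bystander: brass sugar tongs lying flat, 112 mm long (its y), 30 mm wide, 8 mm high. Origin under its middle. To be left alone

How it is judged:
By the outcome, as a careful person would: the job done as asked, in the order asked, and still so for the second after the job is handed in, while the arm keeps its last pose, push and grip.
It also fails if it takes over 51 s, if anything falls off the work surface, if the arm or the gripper's body presses on something with over 40 N, if the wrist force passes 120 N, or if a joint passes its speed limit or range.

## Working session

There is one attempt and no reset: what is moved stays moved. The work goes in short steps, Python scripts to look and compute and a shell command to move; the robot and the scene stay as the last step left them, time stands still between calls to the robot, and variables do not carry over. Pictures are saved under pics/ and viewed, and the job is handed in when it is done.

```bash
ls; mkdir -p pics; python3 - <<'E'
from bench import env
import cv2,numpy as np
s=env.get_state()
print({k:np.round(v,4).tolist() for k,v in s.items()}, env.tcp_to_grasp)
for n in ["top","scene"]:
    c=env.camera(n); cv2.imwrite(f"pics/{n}0.png",c["img"][:,:,::-1]); print(n,c["camera_matrix"].tolist(),np.round(c["R"],4).tolist(),c["t"])
E
```

```text
pics
{'time': 0.0, 'qpos': [1.0902, 0.1165, 1.4422, -0.0, 1.584, -0.0378], 'dq': [-0.0011, -0.0011, -0.0003, 0.0017, -0.0019, 0.0001], 'joint_torque': [0.0003, -72.1264, -62.2617, 0.0779, 0.0237, -0.0002], 'ee_pos': [0.2892, 0.6099, 0.404], 'tcp_rot': [-0.6898, -3.0646, 0.0017], 'wrist_force': [-0.4702, 0.1483, -0.7277], 'wrist_torque': [0.04, -0.034, -0.0138], 'grip_width': 0.093} 0.1673
top [[533.5607897486482, 0.0, 321.34573121608975], [0.0, 533.5607897486482, 246.77185058064606], [0.0, 0.0, 1.0]] [[-0.0017, -0.9999, -0.0123], [-0.9843, 0.0039, -0.1765], [0.1765, 0.0118, -0.9842]] [-0.01605847  0.58458725  0.79043343]
scene [[522.5276730290703, 0.0, 316.93555495379985], [0.0, 522.5276730290703, 242.85074546082384], [0.0, 0.0, 1.0]] [[-0.6199, 0.7844, -0.0207], [0.4541, 0.3371, -0.8247], [-0.6399, -0.5207, -0.5651]] [ 0.36910116 -0.21205616  1.24159888]
```

View pics/top0.png

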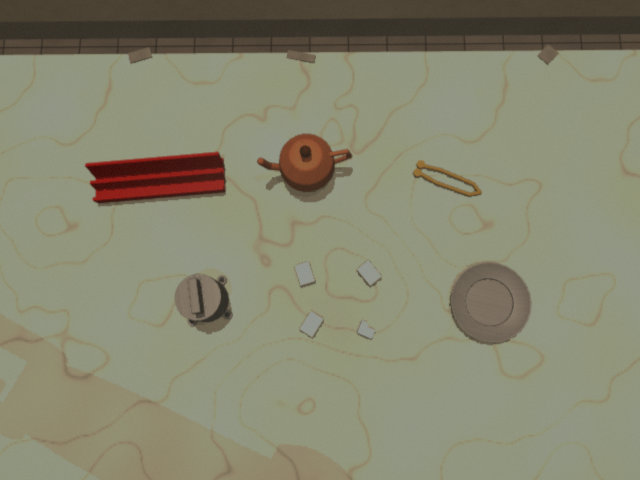

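View pics/scene0.png

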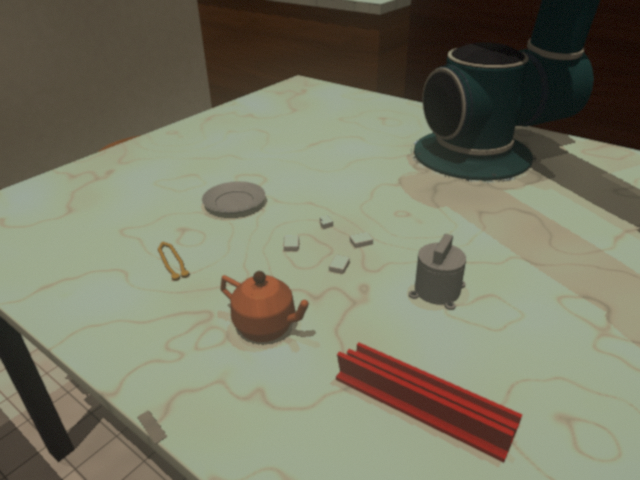

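The top view shows the broken tile at about (366,330), whole tiles at (305,274), (370,273) and (312,324), the saucer at (490,302), and the tin with its bar at about (196,296). The teapot, tongs and rack are all further out. Next I measure.

```bash
cat > h.py <<'E'
import numpy as np,cv2
from bench import env
def ray(c,uv,z):
    K,R,t=c["camera_matrix"],c["R"],c["t"]
    o=-R.T@t; d=R.T@np.linalg.inv(K)@np.array([uv[0],uv[1],1.0])
    return o+d*(z-o[2])/d[2]
def proj(c,X):
    p=c["camera_matrix"]@(c["R"]@np.asarray(X)+c["t"]); return p[:2]/p[2]
E
python3 - <<'E'
from h import *
c=env.camera("top"); im=c["img"][:,:,::-1].copy()
def up(x0,y0,w,h,k,n): cv2.imwrite(n,cv2.resize(im[y0:y0+h,x0:x0+w],None,fx=k,fy=k,interpolation=cv2.INTER_CUBIC))
up(290,255,100,90,6,"pics/t1.png"); up(160,260,80,75,8,"pics/t2.png")
hsv=cv2.cvtColor(im,cv2.COLOR_BGR2HSV)
for p in [(366,329),(305,274),(340,300),(196,296),(185,300),(490,303),(460,300)]: print(p,hsv[p[1],p[0]],im[p[1],p[0]])
E
```

```text
(366, 329) [ 47  15 151] [142 151 146]
(305, 274) [ 51  12 151] [144 151 146]
(340, 300) [ 30  51 146] [117 146 146]
(196, 296) [ 16  59 129] [ 99 115 129]
(185, 300) [ 16  59 130] [100 116 130]
(490, 303) [ 17  60 123] [ 94 110 123]
(460, 300) [ 19  57 107] [ 83  98 107]
```

View pics/t1.png

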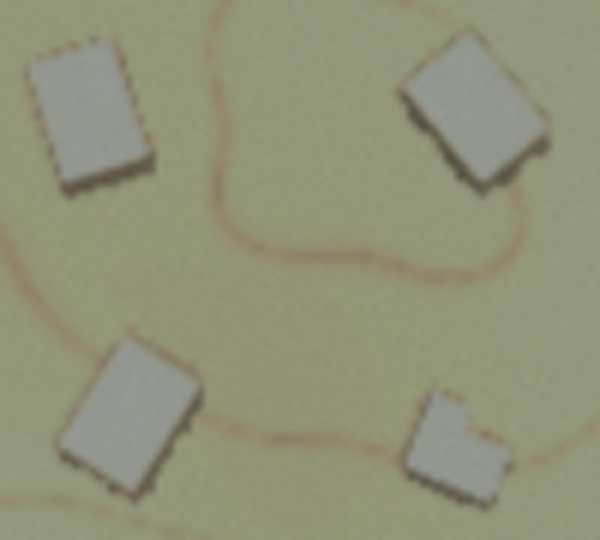

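View pics/t2.png

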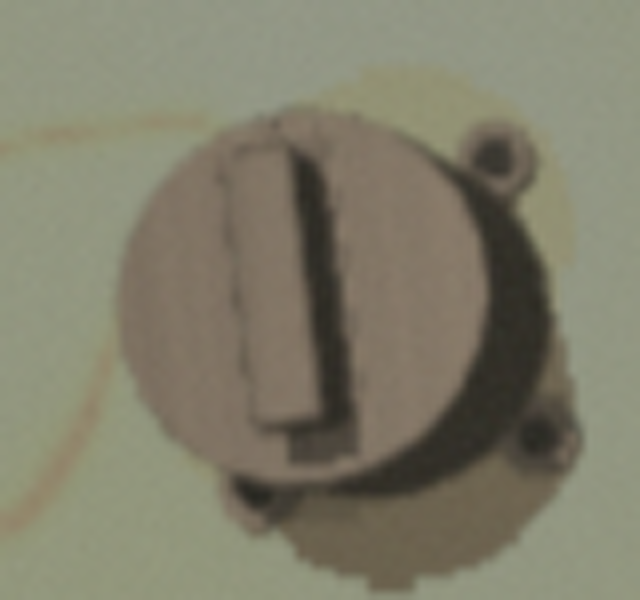

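```bash
python3 - <<'E'
from h import *
c=env.camera("top"); im=c["img"][:,:,::-1].copy(); hsv=cv2.cvtColor(im,cv2.COLOR_BGR2HSV)
m=((hsv[:,:,1]<30)&(hsv[:,:,2]>125)).astype(np.uint8); m[:255]=0;m[345:]=0;m[:,:290]=0;m[:,390:]=0
n,l,st,ce=cv2.connectedComponentsWithStats(m)
for i in range(1,n):
    if st[i,4]<50: continue
    ys,xs=np.nonzero(l==i); P=np.array([ray(c,p,0.012)[:2] for p in zip(xs,ys)])*1000
    r=cv2.minAreaRect(P.astype(np.float32)); print(st[i,4],np.round(P.mean(0),1),np.round(r[0],1),np.round(r[1],1),round(r[2],1))
z=lambda u,v,k,x0,y0:((u+.5)/k-.5+x0,(v+.5)/k-.5+y0)
B=[ray(c,z(u,v,6,290,255),.012)*1000 for u,v in [(405,460),(487,500),(510,455),(470,430),(467,403),(435,390)]]
print("broken corners",np.round(B,1)[:,:2].tolist())
A,Bb,C=B[0][:2],B[1][:2],B[2][:2]
print("len",np.linalg.norm(A-Bb),np.linalg.norm(C-Bb),np.linalg.norm(B[5][:2]-A),"centre",(A+C)/2,"yaw tile y",np.degrees(np.arctan2(*(A-Bb)[::-1])),"x",np.degrees(np.arctan2(*(B[5][:2]-A)[::-1])))
D=np.array([ray(c,z(u,v,8,160,260),.092)*1000 for u,v in [(237,150),(292,150),(322,415),(257,428)]])[:,:2]
print("bar",np.round(D,1).tolist(),D.mean(0),[np.linalg.norm(D[i]-D[i-1]) for i in range(4)],np.degrees(np.arctan2(*((D[0]+D[1]-D[2]-D[3])[::-1]))))
# cap disc top z=.068
E_=np.array([ray(c,z(u,v,8,160,260),.068)*1000 for u,v in [(118,298),(490,290),(305,108),(310,483)]])[:,:2]
print("disc",(E_[0]+E_[1])/2,(E_[2]+E_[3])/2,np.linalg.norm(E_[0]-E_[1]),np.linalg.norm(E_[2]-E_[3]),E_.tolist())
# saucer
ms=((hsv[:,:,1]>48)&(hsv[:,:,2]<133)&(hsv[:,:,0]<25)).astype(np.uint8); ms[:255]=0;ms[350:]=0;ms[:,:440]=0;ms[:,540:]=0
cn=max(cv2.findContours(ms,0,1)[0],key=cv2.contourArea); e=cv2.fitEllipse(cn); print("ell",e)
print("saucer", [np.round(ray(c,e[0],h)*1000,1).tolist() for h in (.004,.016)], cv2.boundingRect(cn))
x,y,w,h=cv2.boundingRect(cn); print(np.linalg.norm(ray(c,(x,e[0][1]),.016)-ray(c,(x+w,e[0][1]),.016)))
s=env.get_state();print(s["time"])
E
```

```text
285 [548.6  11.2] [548.7  11.3] [34. 23.] 17.1
284 [549.  -94.8] [549.  -94.8] [32.9 23.1] 38.3
302 [ 4.661e+02 -3.000e-01] [ 4.662e+02 -2.000e-01] [23.5 33.1] 57.9
173 [456.1 -88.1] [457.  -89.6] [24.7 21. ] 66.8
broken corners [[453.5, -74.4], [442.9, -96.2], [454.8, -102.6], [461.4, -92.0], [468.6, -91.3], [472.1, -82.7]]
len 24.204282732566053 13.473355788454372 20.356455142753248 centre [454.12573364 -88.49994296] yaw tile y 64.01654299297672 x -24.103619101541362
bar [[530.3, 179.0], [530.3, 168.7], [481.2, 161.2], [478.8, 173.1]] [505.162379   170.49996837] [np.float64(51.842807002490424), np.float64(10.282244194700478), np.float64(49.69388985208958), np.float64(12.148452251212971)] 7.567832500472506
disc [505.53429554 171.28973989] [505.52468073 170.60983237] 71.16789033979386 71.63388424032246 [[504.8690880171951, 206.8674668059896], [506.1995030715971, 135.71201296582396], [541.2921924716713, 172.49090830070867], [469.75716898863095, 168.7287564381733]]
ell ((489.6283874511719, 302.93206787109375), (79.67628479003906, 82.24212646484375), 154.00775146484375)
saucer [[498.9, -291.7, 4.0], [498.0, -288.1, 16.0]] (449, 262, 82, 83)
0.13153888413543455
0.2
```

```bash
cat >> h.py <<'E'
from scipy.spatial.transform import Rotation as Ro
def need(x,y,z,yaw):
    s=env.get_state(); R=Ro.from_rotvec(s["tcp_rot"]).as_matrix()
    d=R.T@(np.array([x,y,z])-s["ee_pos"])*1000
    cy=np.degrees(np.arctan2(R[1,1],R[0,1])); tw=(cy-yaw+90)%180-90
    print("t",round(s["time"],2),"pos",np.round(s["ee_pos"]*1000,1),"need mm",np.round(d,1),"twist",round(tw,1),"tilt",np.round(R[2],3),"yawy",round(cy,1),"q",np.round(s["qpos"],2),"F",np.round(s["wrist_force"],1),"T",np.round(s["wrist_torque"],2),"w",round(s["grip_width"]*1000,1))
E
python3 -c "
from h import *
need(.4538,-.088,.30,65)"
```

```text
t 0.2 pos [289.2 609.9 404.3] need mm [-447.7 -560.   104.7] twist -0.4 tilt [ 0.    -0.001 -1.   ] yawy 64.6 q [ 1.09  0.12  1.44  0.    1.58 -0.04] F [0.7 0.6 0.1] T [-0.02  0.03 -0.02] w 93.0
```

```bash
python3 -m handwheel '[[-0.3,[-39,-48.5,0],0],[-0.3,[-39,-48.5,0],0],[-0.3,[-39,-48.5,0],0],[-0.3,[-39,-48.5,0],0],[-0.3,[-39,-48.5,0],0]]'
python3 -c "
from h import *
need(.4538,-.088,.30,65)"
```

```text
time: 0.82
ee_pos: [0.3611, 0.3058, 0.402]
tcp_rot: [-0.682, -3.066, 0.006]
wrist_force: [1.0, -0.1, 0.6]
grip_width: 0.0609
t 0.82 pos [361.1 305.8 402. ] need mm [-250.8 -317.   103.2] twist -0.1 tilt [ 0.    -0.004 -1.   ] yawy 64.9 q [ 0.65 -0.33  1.86 -0.    1.62 -0.48] F [ 1.  -0.1  0.6] T [-0.01 -0.    0.03] w 60.9
```

```bash
python3 -m handwheel '[[-0.3,[-39,-48.5,0],0],[-0.3,[-39,-48.5,0],0],[-0.3,[-39,-48.5,5],0],[-0.3,[-37,-46,20],0],[-0.3,[-37,-46,25],0]]'
python3 -c "
from h import *
need(.4538,-.088,.30,65)"
```

```text
time: 1.45
ee_pos: [0.431, 0.0087, 0.3559]
tcp_rot: [0.679, 3.062, -0.002]
wrist_force: [1.1, 0.0, 0.0]
grip_width: 0.0603
t 1.45 pos [431.    8.7 355.9] need mm [-61.2 -78.   56.2] twist 0.0 tilt [-0.006 -0.    -1.   ] yawy 65.0 q [-0.04 -0.43  2.   -0.    1.56 -1.17] F [1.1 0.  0. ] T [-0.03 -0.06  0.04] w 60.3
```

```bash
python3 -m handwheel '[[-0.3,[-30,-39,20],0],[-0.3,[-31,-39,26],0],[-0.3,[0,0,6],0],[-0.3,[0,0,0],0],[-0.3,[0,0,0],0]]'
python3 - <<'E'
from h import *
need(.4538,-.088,.189,65)
c=env.camera("wrist"); cv2.imwrite("pics/w1.png",c["img"][:,:,::-1]); print(c["mount"],c["camera_matrix"])
E
```

```text
time: 2.08
ee_pos: [0.4531, -0.0934, 0.302]
tcp_rot: [0.686, 3.061, -0.002]
wrist_force: [0.2, 0.3, 0.0]
grip_width: 0.0601
t 2.08 pos [453.1 -93.4 302. ] need mm [  2.2   5.2 113. ] twist -0.3 tilt [-0.005 -0.    -1.   ] yawy 64.7 q [-0.26 -0.32  2.01 -0.    1.44 -1.39] F [0.2 0.3 0. ] T [0.02 0.01 0.  ] w 60.1
[[-4.07142432e-04 -9.65712190e-01 -2.59614717e-01  7.28622420e-02]
 [ 9.99999739e-01 -5.48197810e-04  4.70924695e-04  4.55803030e-05]
 [-5.97097938e-04 -2.59614457e-01  9.65712161e-01  2.04425266e-02]
 [ 0.00000000e+00  0.00000000e+00  0.00000000e+00  1.00000000e+00]] [[333.55353      0.         320.54079273]
 [  0.         333.55353    238.94223803]
 [  0.           0.           1.        ]]
```

View pics/w1.png

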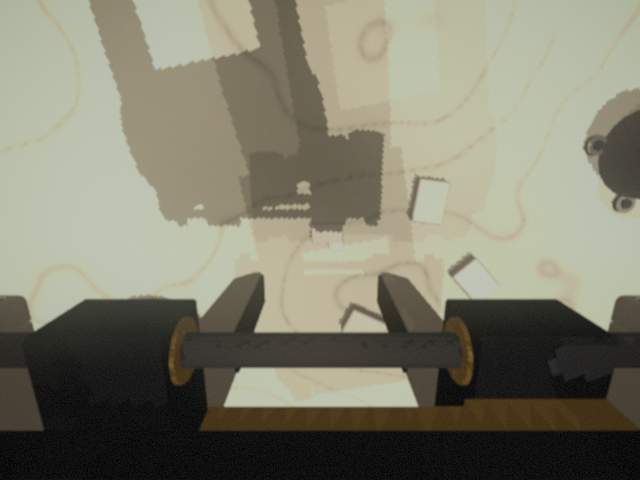

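The wrist view shows the broken tile at about (326,237), partly in shadow, ahead of the fingers, with whole tiles at (430,200), (473,276) and (360,318). I'll zoom in.

```bash
python3 - <<'E'
import cv2,numpy as np
im=cv2.imread("pics/w1.png")[210:270,290:370]
im=cv2.convertScaleAbs(im,alpha=1.2)
cv2.imwrite("pics/w1z.png",cv2.resize(im,None,fx=8,fy=8,interpolation=cv2.INTER_CUBIC))
E
```

```text
(no output)
```

View pics/w1z.png

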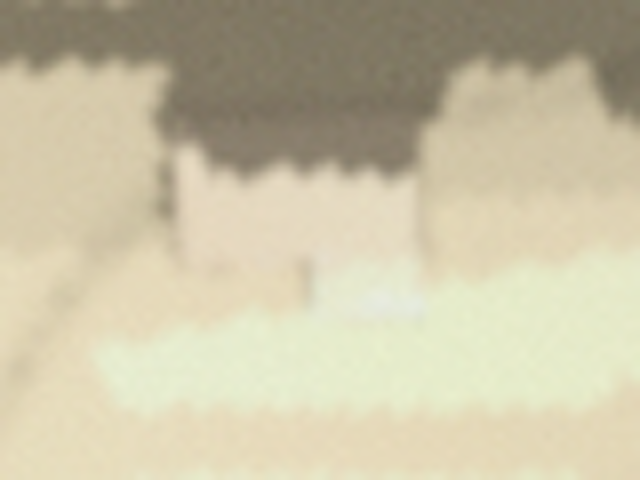

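```bash
cat >> h.py <<'E'
def wray(c,s,uv,z):
    R=Ro.from_rotvec(s["tcp_rot"]).as_matrix(); M=c["mount"]
    o=s["ee_pos"]+R@M[:3,3]; d=R@M[:3,:3]@np.linalg.inv(c["camera_matrix"])@np.array([uv[0],uv[1],1.0])
    return o+d*(z-o[2])/d[2]
E
python3 - <<'E'
from h import *
s=env.get_state();c=env.camera("wrist")
P=np.array([wray(c,s,((u+.5)/8-.5+290,(v+.5)/8-.5+210),.012)[:2]*1000 for u,v in [(178,105),(421,105),(421,262),(182,264),(421,318),(310,318)]])
print(P.round(1).tolist(),P[:4].mean(0),[np.linalg.norm(P[i]-P[(i+1)%4]) for i in range(4)],np.linalg.norm(P[4]-P[1]))
e=P[2]-P[3];print(np.degrees(np.arctan2(e[1],e[0])))
e=P[1]-P[0];print(np.degrees(np.arctan2(e[1],e[0])))
need(*(P[:4].mean(0)/1000),.189,65)
E
```

```text
[[438.5, -94.2], [449.2, -71.5], [464.6, -78.5], [454.1, -101.2], [470.2, -81.0], [465.2, -91.6]] [451.58356749 -86.37481337] [np.float64(25.091179458109934), np.float64(16.860129742524553), np.float64(25.080133175724228), np.float64(17.07781227892792)] 23.00681965750172
65.21724485918133
64.72034466305317
t 2.17 pos [453.1 -93.3 302.1] need mm [  4.9   5.7 113.1] twist -0.2 tilt [-0.005 -0.    -1.   ] yawy 64.8 q [-0.26 -0.32  2.01 -0.    1.44 -1.39] F [-0.3 -0.6  0.7] T [-0.01  0.01 -0.04] w 60.3
```

```bash
python3 -m handwheel '[[-0.3,[5,6,0],0],[-0.3,[0,0,40],0],[-0.3,[0,0,40],0],[-0.3,[0,0,10],0],[-0.3,[0,0,0],0]]'
python3 -c "
from h import *
need(.4525,-.087,.189,65)"
```

```text
time: 2.8
ee_pos: [0.452, -0.0823, 0.2136]
tcp_rot: [0.678, 3.057, -0.001]
wrist_force: [-0.2, -0.6, 0.5]
grip_width: 0.0603
t 2.8 pos [452.  -82.3 213.6] need mm [-2.2 -4.1 24.6] twist -0.0 tilt [-0.011  0.001 -1.   ] yawy 65.0 q [-0.24 -0.25  2.11 -0.    1.27 -1.37] F [-0.2 -0.6  0.5] T [-0.   -0.   -0.02] w 60.3
```

```bash
python3 -m handwheel '[[-0.3,[0,-4,0],0],[-0.3,[0,0,12],0],[-0.3,[0,0,10],0],[-0.3,[0,0,0],0],[-0.3,[0,0,0],0]]'
python3 - <<'E'
from h import *
need(.4525,-.087,.189,65)
s=env.get_state();R=Ro.from_rotvec(s["tcp_rot"]).as_matrix();print("grasp pt",s["ee_pos"]+R[:,2]*env.tcp_to_grasp)
c=env.camera("wrist"); cv2.imwrite("pics/w2.png",c["img"][:,:,::-1])
E
```

```text
time: 3.42
ee_pos: [0.4513, -0.0864, 0.1933]
tcp_rot: [0.677, 3.053, -0.002]
wrist_force: [0.8, -0.6, -0.5]
grip_width: 0.0603
t 3.42 pos [451.3 -86.4 193.3] need mm [-1.3 -0.   4.3] twist -0.0 tilt [-0.015  0.002 -1.   ] yawy 65.0 q [-0.24 -0.23  2.13 -0.    1.23 -1.38] F [ 0.8 -0.6 -0.5] T [-0.01 -0.03 -0.03] w 60.3
grasp pt [ 0.45362952 -0.08709001  0.02600954]
```

View pics/w2.png

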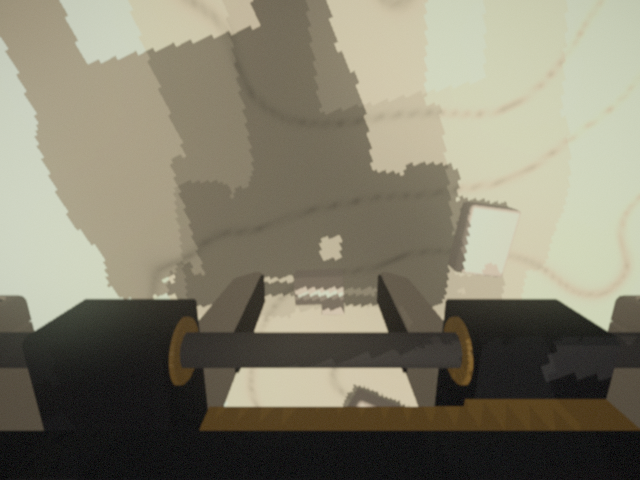

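The tile sits between the fingertips at about (320,290). I'll lower the last 4 mm and close.

```bash
python3 -m handwheel '[[-0.3,[0,0,5],0],[0.2,[0,0,0],0],[1,[0,0,0],0],[1,[0,0,0],0],[1,[0,0,0],0]]'
python3 - <<'E'
from h import *
need(.4525,-.087,.189,65)
E
```

```text
time: 4.1
ee_pos: [0.4514, -0.0864, 0.1883]
tcp_rot: [0.677, 3.052, -0.002]
wrist_force: [0.1, -0.2, 0.8]
grip_width: 0.0261
t 4.1 pos [451.4 -86.4 188.3] need mm [-1.2 -0.1 -0.6] twist -0.0 tilt [-0.015  0.002 -1.   ] yawy 65.0 q [-0.24 -0.22  2.13 -0.    1.22 -1.38] F [ 0.1 -0.2  0.8] T [ 0.04 -0.   -0.02] w 26.1
```

```bash
python3 -m handwheel '[[1,[0,0,-20],0],[1,[0,0,-40],0],[1,[0,0,-20],0],[1,[0,0,0],0],[1,[0,0,0],0]]'
python3 - <<'E'
from h import *
need(.4985,-.289,.26,65)
E
```

```text
time: 4.72
ee_pos: [0.4499, -0.0859, 0.2693]
tcp_rot: [0.677, 3.054, -0.002]
wrist_force: [0.0, 0.4, 0.4]
grip_width: 0.0257
t 4.72 pos [449.9 -85.9 269.3] need mm [-129.8 -163.5   10.8] twist -0.0 tilt [-0.014  0.002 -1.   ] yawy 65.0 q [-0.24 -0.31  2.06 -0.    1.38 -1.38] F [0.  0.4 0.4] T [ 0.04 -0.02 -0.  ] w 25.7
```

```bash
python3 -m handwheel '[[1,[-34,-43,0],0],[1,[-34,-43,0],0],[1,[-34,-43,0],0],[1,[-26,-32,0],0],[1,[0,0,0],0]]'
python3 - <<'E'
from h import *
need(.4985,-.289,.1935,65)
c=env.camera("top"); im=c["img"][:,:,::-1]; cv2.imwrite("pics/t3.png",im)
c=env.camera("wrist"); im=c["img"][:,:,::-1]; cv2.imwrite("pics/w3.png",im)
E
```

```text
time: 5.35
ee_pos: [0.4985, -0.2915, 0.264]
tcp_rot: [0.675, 3.06, 0.002]
wrist_force: [-0.1, 0.8, 0.4]
grip_width: 0.0252
t 5.35 pos [ 498.5 -291.5  264. ] need mm [ 1.6  2.  70.5] twist 0.1 tilt [-0.007  0.003 -1.   ] yawy 65.1 q [-0.57 -0.02  1.82  0.    1.34 -1.71] F [-0.1  0.8  0.4] T [ 0.05  0.02 -0.02] w 25.2
```

View pics/w3.png

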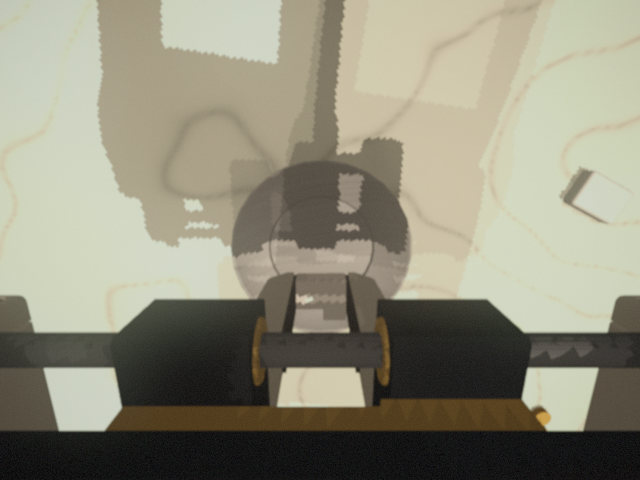

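View pics/t3.png

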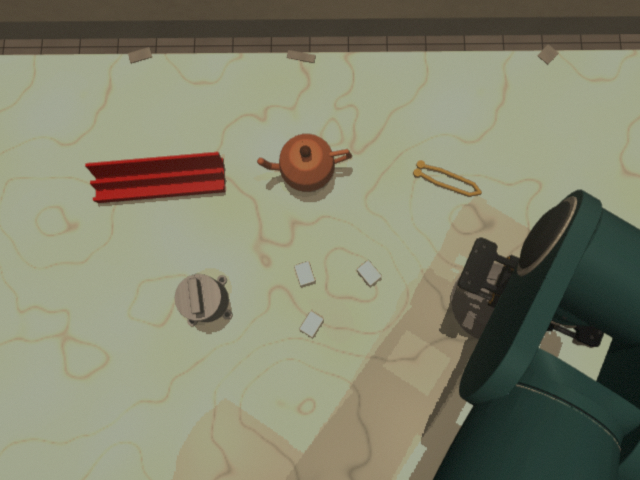

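The wrist view shows the tile held between the fingers at about (320,285) and the saucer's inner ring centred at about (321,243). In the top view the other three tiles are unmoved.

```bash
python3 - <<'E'
from h import *
s=env.get_state();c=env.camera("wrist"); print(wray(c,s,(321.5,244),.004)*1000, wray(c,s,(321,250),.016)*1000)
E
python3 -m handwheel '[[1,[2,2,20],0],[1,[0,0,25],0],[1,[0,0,15],0],[1,[0,0,0],0],[1,[0,0,0],0]]'
python3 - <<'E'
from h import *
need(.4985,-.289,.194,65)
c=env.camera("wrist"); im=c["img"][:,:,::-1]; cv2.imwrite("pics/w4.png",im)
E
```

```text
[ 496.64160241 -286.7372304     4.        ] [ 497.31455349 -287.5302107    16.        ]
time: 6.12
ee_pos: [0.4972, -0.2821, 0.2003]
tcp_rot: [0.666, 3.062, 0.003]
wrist_force: [-0.3, 0.0, -0.2]
grip_width: 0.0256
t 6.12 pos [ 497.2 -282.1  200.3] need mm [-4.  -5.8  6.3] twist 0.5 tilt [-0.007  0.004 -1.   ] yawy 65.5 q [-0.56  0.02  1.88  0.    1.23 -1.71] F [-0.3  0.  -0.2] T [-0.03 -0.01 -0.01] w 25.6
```

View pics/w4.png

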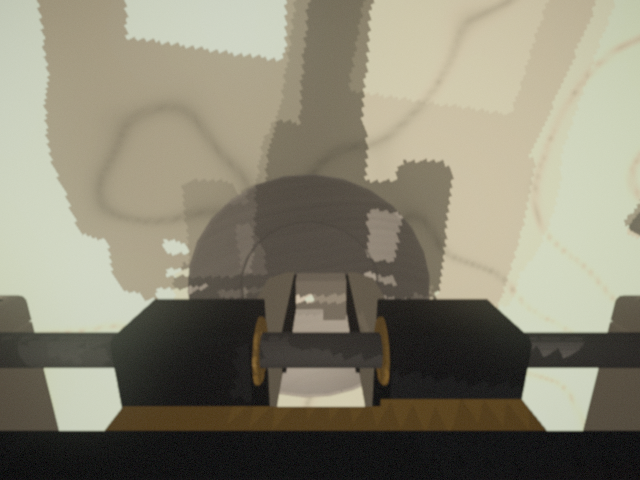

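```bash
python3 -m handwheel '[[1,[-2,-5,2],0],[1,[0,0,4],0],[1,[0,0,0],0],[1,[0,0,0],0],[1,[0,0,0],0]]'
python3 - <<'E'
from h import *
need(.4975,-.2875,.193,65)
E
```

```text
time: 6.8
ee_pos: [0.4972, -0.2883, 0.1954]
tcp_rot: [0.666, 3.06, 0.002]
wrist_force: [-0.0, 0.2, 0.5]
grip_width: 0.0254
t 6.8 pos [ 497.2 -288.3  195.4] need mm [0.1 0.8 2.4] twist 0.4 tilt [-0.01   0.003 -1.   ] yawy 65.4 q [-0.57  0.04  1.88  0.01  1.22 -1.71] F [-0.   0.2  0.5] T [-0.03 -0.03 -0.03] w 25.4
```

```bash
python3 -m handwheel '[[1,[0,0,2],0],[1,[0,0,0],0],[0.35,[0,0,0],0],[0.15,[0,0,0],0],[0.15,[0,0,0],0]]'
python3 - <<'E'
from h import *
need(.4975,-.2875,.193,65)
c=env.camera("wrist"); im=c["img"][:,:,::-1]; cv2.imwrite("pics/w5.png",im)
E
```

```text
time: 7.42
ee_pos: [0.4973, -0.2882, 0.1934]
tcp_rot: [0.666, 3.06, 0.002]
wrist_force: [-1.2, -1.0, 0.2]
grip_width: 0.0388
t 7.42 pos [ 497.3 -288.2  193.4] need mm [0.1 0.7 0.4] twist 0.4 tilt [-0.01   0.003 -1.   ] yawy 65.4 q [-0.57  0.04  1.88  0.01  1.21 -1.71] F [-1.2 -1.   0.2] T [0.02 0.01 0.03] w 38.8
```

View pics/w5.png

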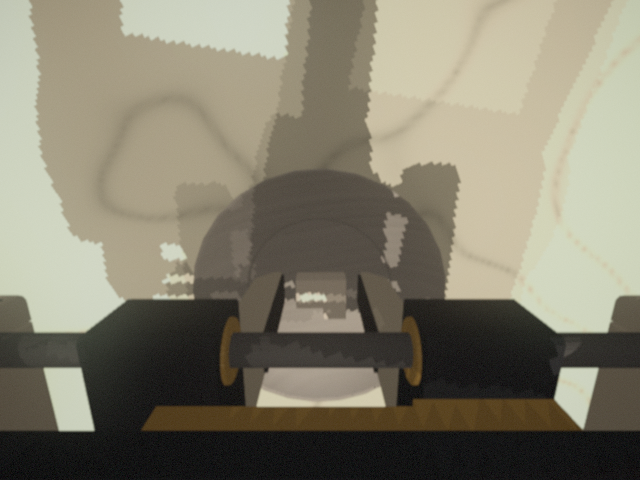

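Tile released in the saucer; it lies at about (320,292) in the wrist view, between the open fingers. Next I rise.

```bash
python3 -m handwheel '[[0.15,[0,0,-15],0],[0.15,[0,0,-40],0],[0.15,[0,0,-50],0],[-0.2,[0,0,-40],0],[-0.2,[0,0,0],0]]'
python3 - <<'E'
from h import *
need(.5055,.171,.32,97)
c=env.camera("wrist"); im=c["img"][:,:,::-1]; cv2.imwrite("pics/w6.png",im)
E
```

```text
time: 8.1
ee_pos: [0.4953, -0.2878, 0.3474]
tcp_rot: [0.666, 3.058, 0.001]
wrist_force: [-0.4, -0.2, -0.5]
grip_width: 0.0541
t 8.1 pos [ 495.3 -287.8  347.4] need mm [181.7 421.4  26.6] twist -31.6 tilt [-0.012  0.003 -1.   ] yawy 65.4 q [-0.57 -0.09  1.74  0.    1.48 -1.71] F [-0.4 -0.2 -0.5] T [ 0.   -0.02  0.05] w 54.1
```

View pics/w6.png

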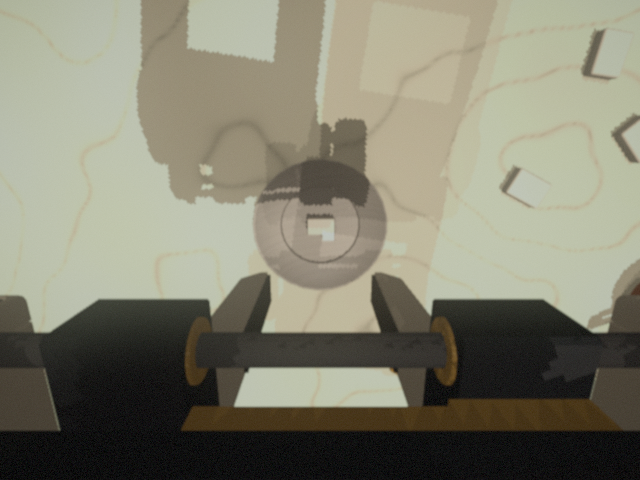

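In this view the broken tile lies in the middle of the saucer floor at (321,226). Next, on to the tin.

```bash
python3 -m handwheel '[[-0.2,[24,52,0],-4],[-0.2,[20,54,0],-4],[-0.2,[16,55,0],-4],[-0.2,[12,56,0],-4],[-0.2,[8,57,0],-4]]'
python3 -c "
from h import *
need(.5055,.171,.32,97)"
```

```text
time: 8.78
ee_pos: [0.4942, 0.0043, 0.3413]
tcp_rot: [0.118, 3.135, 0.001]
wrist_force: [1.5, 0.3, 0.3]
grip_width: 0.0559
t 8.78 pos [494.2   4.3 341.3] need mm [  1.4 167.   21.4] twist -11.3 tilt [-0.004  0.001 -1.   ] yawy 85.7 q [-0.04 -0.26  1.9   0.    1.5  -1.54] F [1.5 0.3 0.3] T [-0.02 -0.06 -0.02] w 55.9
```

```bash
python3 -m handwheel '[[-0.2,[2,54,0],-4],[-0.2,[-2,54,0],-4],[-0.2,[-4,52,5],-3],[-0.2,[0,6,12],0],[-0.2,[0,0,0],0]]'
python3 - <<'E'
from h import *
need(.5055,.171,.32,97)
c=env.camera("wrist"); im=c["img"][:,:,::-1]; cv2.imwrite("pics/w7.png",im)
E
```

```text
time: 9.4
ee_pos: [0.4956, 0.1786, 0.3196]
tcp_rot: [0.201, -3.134, 0.001]
wrist_force: [0.4, -1.3, 0.1]
grip_width: 0.0561
t 9.4 pos [495.6 178.6 319.6] need mm [-8.8 -8.8 -0.4] twist 0.3 tilt [ 0.001 -0.001 -1.   ] yawy 97.3 q [ 0.3  -0.17  1.86 -0.    1.45 -1.4 ] F [ 0.4 -1.3  0.1] T [0.03 0.03 0.02] w 56.1
```

View pics/w7.png

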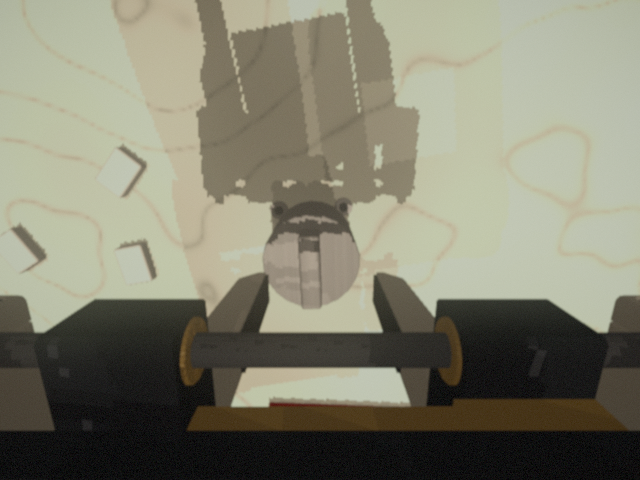

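```bash
python3 - <<'E'
import cv2,numpy as np
im=cv2.imread("pics/w7.png")[220:320,255:365]
im=cv2.convertScaleAbs(im,alpha=1.2)
cv2.imwrite("pics/w7z.png",cv2.resize(im,None,fx=6,fy=6,interpolation=cv2.INTER_CUBIC))
E
```

```text
(no output)
```

View pics/w7z.png

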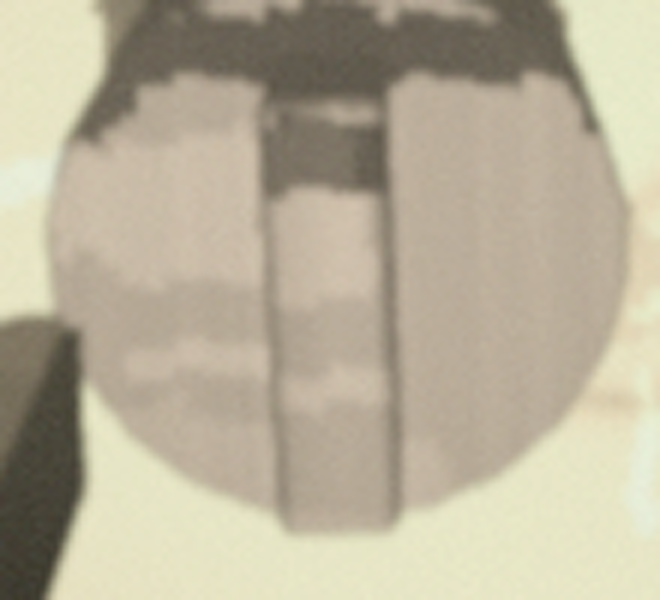

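```bash
python3 - <<'E'
from h import *
s=env.get_state();c=env.camera("wrist")
f=lambda u,v,z: wray(c,s,((u+.5)/6-.5+255,(v+.5)/6-.5+220),z)[:2]*1000
for far in (103,190):
  P=np.array([f(268,far,.092),f(382,far,.092),f(396,530,.092),f(280,530,.092)])
  print(P.round(1).tolist(),P.mean(0),np.linalg.norm(P[0]-P[3]),np.linalg.norm(P[0]-P[1]),np.linalg.norm(P[2]-P[3]))
  e=(P[0]+P[1]-P[2]-P[3])/2; print("bar yaw",np.degrees(np.arctan2(e[1],e[0])))
a,b=f(48,235,.068),f(628,225,.068); print("disc",(a+b)/2,np.linalg.norm(a-b))
# vertical foot
print(f(330,103,.068), f(325,190,.068))
M=c["mount"];R=Ro.from_rotvec(s["tcp_rot"]).as_matrix();print("cam",s["ee_pos"]+R@M[:3,3])
need(.5055,.171,.32,97)
E
```

```text
[[479.3, 162.9], [477.8, 175.1], [527.4, 182.9], [529.1, 169.8]] [503.4007388  172.67688347] 50.276792008854656 12.243030642974691 13.21353873697887
bar yaw -171.54167101682825
[[489.0, 164.0], [487.4, 176.3], [527.4, 182.9], [529.1, 169.8]] [508.2524567  173.25291182] 40.50873644218882 12.38738149098136 13.21353873697887
bar yaw -171.13475941585006
disc [500.55701052 172.33739508] 70.70180233624622
[484.79286696 169.49828146] [495.69231342 170.18920516]
cam [0.42362806 0.1696248  0.29994304]
t 9.5 pos [496.  177.8 321. ] need mm [-8.6 -8.   1. ] twist 0.3 tilt [-0. -0. -1.] yawy 97.3 q [ 0.3  -0.18  1.86 -0.    1.45 -1.4 ] F [-0.2  0.3  0.8] T [0.01 0.02 0.01] w 55.9
```

```bash
python3 -m handwheel '[[-0.2,[-7.6,-7.5,0],-1],[-0.2,[0,0,15],0],[-0.2,[0,0,20],0],[-0.2,[0,0,5],0],[-0.2,[0,0,0],0]]'
python3 - <<'E'
from h import *
need(.5045,.1715,.257,98.2)
c=env.camera("wrist"); im=c["img"][:,:,::-1]; cv2.imwrite("pics/w8.png",im)
E
```

```text
time: 10.12
ee_pos: [0.5055, 0.168, 0.278]
tcp_rot: [-0.221, 3.134, -0.001]
wrist_force: [0.0, 0.7, -0.4]
grip_width: 0.0556
t 10.12 pos [505.5 168.  278. ] need mm [ 0.5  3.6 21. ] twist -0.1 tilt [-0.    -0.001 -1.   ] yawy 98.1 q [ 0.27 -0.13  1.9  -0.    1.38 -1.44] F [ 0.   0.7 -0.4] T [ 0.06 -0.02  0.04] w 55.6
```

View pics/w8.png

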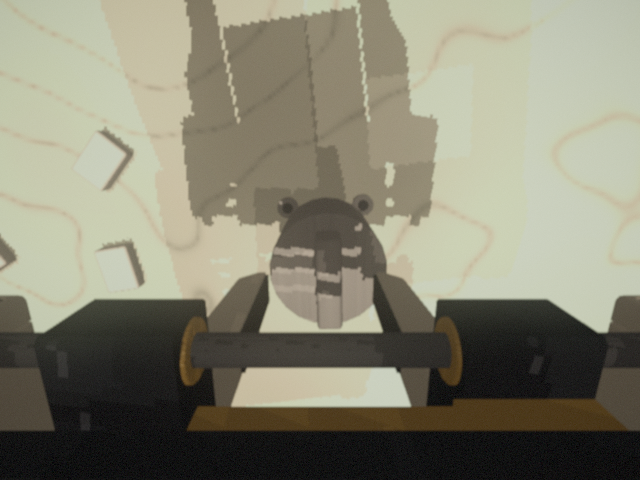

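The bar is centred at column 329 against the tool's 320.5, which is about +4 mm along tool y and agrees with the computed need. I'll shift, lower and close.

```bash
python3 -m handwheel '[[-0.2,[0.5,3.8,0],0],[-0.2,[0,0,12],0],[-0.2,[0,0,6],0],[-0.2,[0,0,0],0],[-0.2,[0,0,0],0]]'
python3 - <<'E'
from h import *
need(.5045,.1715,.257,98.2)
E
```

```text
time: 10.8
ee_pos: [0.5044, 0.1724, 0.2597]
tcp_rot: [-0.222, 3.132, -0.0]
wrist_force: [-0.6, -0.6, 0.8]
grip_width: 0.056
t 10.8 pos [504.4 172.4 259.7] need mm [ 0.  -0.9  2.7] twist -0.1 tilt [-0.002 -0.    -1.   ] yawy 98.1 q [ 0.28 -0.12  1.91 -0.    1.34 -1.43] F [-0.6 -0.6  0.8] T [ 0.04 -0.01  0.02] w 56.0
```

```bash
python3 -m handwheel '[[-0.2,[0,-0.5,2.5],0],[0.3,[0,0,0],0],[0.6,[0,0,0],0],[1,[0,0,0],0],[1,[0,0,0],0]]'
python3 - <<'E'
from h import *
need(.5045,.1715,.257,98.2)
E
```

```text
time: 11.42
ee_pos: [0.5046, 0.1718, 0.2576]
tcp_rot: [-0.222, 3.131, -0.0]
wrist_force: [0.0, 0.5, -0.0]
grip_width: 0.0203
t 11.43 pos [504.6 171.8 257.6] need mm [ 0.2 -0.3  0.6] twist -0.1 tilt [-0.002 -0.    -1.   ] yawy 98.1 q [ 0.28 -0.12  1.92 -0.    1.34 -1.43] F [ 0.   0.5 -0. ] T [0.06 0.05 0.07] w 20.3
```

```bash
python3 -m handwheel '[[1,[0,0,0],0],[1,[0,0,0],0],[1,[0,0,0],0],[1,[0,0,0],0],[1,[0,0,0],0]]'
python3 - <<'E'
from h import *
need(.5045,.1715,.257,98.2)
E
```

```text
time: 12.05
ee_pos: [0.5046, 0.1718, 0.2576]
tcp_rot: [-0.222, 3.131, -0.0]
wrist_force: [0.3, 0.2, 0.1]
grip_width: 0.0139
t 12.05 pos [504.6 171.8 257.6] need mm [ 0.2 -0.3  0.6] twist -0.1 tilt [-0.002 -0.    -1.   ] yawy 98.1 q [ 0.28 -0.12  1.92 -0.    1.34 -1.43] F [0.3 0.2 0.1] T [0.07 0.06 0.01] w 13.9
```

```bash
python3 -m handwheel '[[1,[0,0,0],2],[1,[0,0,0],2],[1,[0,0,0],1.5],[1,[0,0,0],0],[1,[0,0,0],0]]'
python3 - <<'E'
from h import *
need(.5046,.1718,.2576,98.1)
E
```

```text
time: 12.68
ee_pos: [0.5046, 0.1718, 0.2576]
tcp_rot: [-0.06, 3.139, -0.0]
wrist_force: [0.6, 0.4, 0.1]
grip_width: 0.0138
t 12.68 pos [504.6 171.8 257.6] need mm [ 0. -0. -0.] twist -5.9 tilt [-0.002 -0.    -1.   ] yawy 92.2 q [ 0.28 -0.12  1.92 -0.    1.34 -1.33] F [0.6 0.4 0.1] T [ 0.06  0.03 -0.02] w 13.8
```

```bash
python3 -m handwheel '[[1,[0,0,0],1.5],[1,[0,0,0],1.5],[1,[0,0,0],1],[1,[0,0,0],0],[1,[0,0,0],0]]'
python3 - <<'E'
from h import *
need(.5046,.1718,.2576,98.1)
E
```

```text
time: 13.3
ee_pos: [0.5046, 0.1718, 0.2576]
tcp_rot: [0.057, 3.139, 0.0]
wrist_force: [-0.4, -0.4, -1.1]
grip_width: 0.0138
t 13.3 pos [504.6 171.8 257.6] need mm [ 0. -0.  0.] twist -10.2 tilt [-0.002  0.    -1.   ] yawy 87.9 q [ 0.28 -0.12  1.92 -0.    1.34 -1.25] F [-0.4 -0.4 -1.1] T [-0.01 -0.02 -0.  ] w 13.8
```

```bash
python3 -m handwheel '[[1,[0,0,0],2],[1,[0,0,0],2],[1,[0,0,0],1],[1,[0,0,0],0],[1,[0,0,0],0]]'
python3 - <<'E'
from h import *
need(.5046,.1718,.2576,98.1)
c=env.camera("top"); im=c["img"][:,:,::-1]; cv2.imwrite("pics/t5.png",im[200:350,120:320].repeat(3,0).repeat(3,1))
E
```

```text
time: 13.92
ee_pos: [0.5047, 0.1718, 0.2576]
tcp_rot: [0.204, 3.133, 0.0]
wrist_force: [-0.2, 0.3, -0.5]
grip_width: 0.0138
t 13.93 pos [504.7 171.8 257.6] need mm [0.1 0.  0. ] twist -15.5 tilt [-0.002  0.    -1.   ] yawy 82.6 q [ 0.28 -0.12  1.92 -0.    1.34 -1.16] F [-0.2  0.3 -0.5] T [-0.02  0.05 -0.04] w 13.8
```

View pics/t5.png

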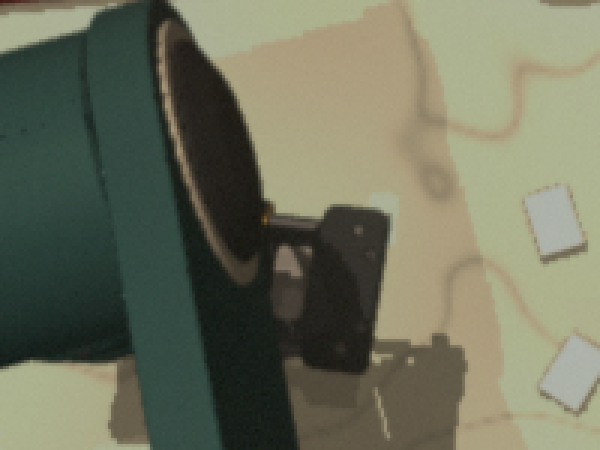

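The arm mostly hides the tin in this view, so I go by the torque: 15.5° clockwise with hardly any torque. Now I turn back to the start and feel the other way in small steps.

```bash
python3 -m handwheel '[[1,[0,0,0],-5],[1,[0,0,0],-5],[1,[0,0,0],-4],[1,[0,0,0],0],[1,[0,0,0],0]]'
python3 - <<'E'
from h import *
need(.5046,.1718,.2576,98.1)
E
python3 -m handwheel '[[1,[0,0,0],-1],[1,[0,0,0],-1],[1,[0,0,0],-1],[1,[0,0,0],-1],[1,[0,0,0],0]]'
python3 - <<'E'
from h import *
need(.5046,.1718,.2576,98.1)
E
```

```text
time: 14.6
ee_pos: [0.5046, 0.1719, 0.2576]
tcp_rot: [-0.189, 3.134, -0.0]
wrist_force: [-0.1, 1.4, -0.6]
grip_width: 0.0141
t 14.6 pos [504.6 171.9 257.6] need mm [ 0.  -0.1  0. ] twist -1.2 tilt [-0.002 -0.    -1.   ] yawy 96.9 q [ 0.28 -0.12  1.92 -0.    1.34 -1.41] F [-0.1  1.4 -0.6] T [ 0.01 -0.01 -0.02] w 14.1
time: 15.22
ee_pos: [0.5046, 0.1718, 0.2576]
tcp_rot: [-0.303, 3.125, -0.0]
wrist_force: [-0.7, -0.4, -0.8]
grip_width: 0.0138
t 15.22 pos [504.6 171.8 257.6] need mm [ 0. -0.  0.] twist 3.0 tilt [-0.002 -0.    -1.   ] yawy 101.1 q [ 0.28 -0.12  1.92 -0.    1.34 -1.48] F [-0.7 -0.4 -0.8] T [-0.02 -0.    0.02] w 13.8
```

```bash
python3 -m handwheel '[[1,[0,0,0],-0.8],[1,[0,0,0],-0.8],[1,[0,0,0],-0.8],[1,[0,0,0],0],[1,[0,0,0],0]]'
python3 - <<'E'
from h import *
need(.5046,.1718,.2576,98.1)
E
```

```text
time: 15.85
ee_pos: [0.5046, 0.1718, 0.2576]
tcp_rot: [-0.373, 3.117, -0.0]
wrist_force: [-0.2, -0.2, -0.7]
grip_width: 0.014
t 15.85 pos [504.6 171.8 257.6] need mm [ 0. -0.  0.] twist 5.5 tilt [-0.002 -0.    -1.   ] yawy 103.6 q [ 0.28 -0.12  1.92 -0.    1.34 -1.53] F [-0.2 -0.2 -0.7] T [0.08 0.02 0.04] w 14.0
```

```bash
python3 -m handwheel '[[1,[0,0,0],-0.8],[1,[0,0,0],-0.8],[1,[0,0,0],-0.8],[1,[0,0,0],0],[1,[0,0,0],0]]'
python3 - <<'E'
from h import *
need(.5046,.1718,.2576,98.1)
E
```

```text
time: 16.48
ee_pos: [0.5046, 0.1719, 0.2576]
tcp_rot: [-0.443, 3.108, -0.0]
wrist_force: [-1.2, -0.0, 0.7]
grip_width: 0.0137
t 16.48 pos [504.6 171.9 257.6] need mm [ 0.  -0.1  0. ] twist 8.1 tilt [-0.002 -0.    -1.   ] yawy 106.2 q [ 0.28 -0.12  1.92 -0.    1.34 -1.57] F [-1.2 -0.   0.7] T [ 0.07 -0.06 -0.02] w 13.7
```

```bash
python3 -m handwheel '[[1,[0,0,0],-0.6],[1,[0,0,0],-0.6],[1,[0,0,0],-0.5],[1,[0,0,0],0],[1,[0,0,0],0]]'
python3 - <<'E'
from h import *
need(.5046,.1718,.2576,98.1)
E
```

```text
time: 17.1
ee_pos: [0.5046, 0.172, 0.2576]
tcp_rot: [-0.491, 3.101, 0.001]
wrist_force: [0.5, 0.8, -0.5]
grip_width: 0.0136
t 17.1 pos [504.6 172.  257.6] need mm [ 0.1 -0.2  0. ] twist 9.9 tilt [-0.002  0.    -1.   ] yawy 108.0 q [ 0.28 -0.12  1.92  0.    1.34 -1.6 ] F [ 0.5  0.8 -0.5] T [ 0.34  0.02 -0.19] w 13.6
```

```bash
python3 -m handwheel '[[1,[0,0,0],-0.6],[1,[0,0,0],-0.6],[1,[0,0,0],-0.6],[1,[0,0,0],0],[1,[0,0,0],0]]'
python3 - <<'E'
from h import *
need(.5046,.1718,.2576,98.1)
E
```

```text
time: 17.73
ee_pos: [0.5046, 0.172, 0.2576]
tcp_rot: [-0.542, 3.092, 0.001]
wrist_force: [-0.4, 2.4, -0.2]
grip_width: 0.0138
t 17.73 pos [504.6 172.  257.6] need mm [ 0.1 -0.2  0. ] twist 11.8 tilt [-0.002  0.    -1.   ] yawy 109.9 q [ 0.28 -0.12  1.92  0.    1.34 -1.64] F [-0.4  2.4 -0.2] T [ 0.4   0.04 -0.56] w 13.8
```

Turning anticlockwise, torque sets in at about 9–10° past the start (Tz −0.19, then −0.56 N m at 11.8°), and it is only noise elsewhere. That is the stop, so I ease off at once. Clockwise loosens the cap.

```bash
python3 -m handwheel '[[1,[0,0,0],4],[1,[0,0,0],5],[1,[0,0,0],5],[1,[0,0,0],5],[1,[0,0,0],5]]'
python3 - <<'E'
from h import *
need(.5046,.1718,.2576,38)
E
python3 -m handwheel '[[1,[0,0,0],5],[1,[0,0,0],5],[1,[0,0,0],5],[1,[0,0,0],4],[1,[0,0,0],4]]'
python3 - <<'E'
from h import *
need(.5046,.1718,.2576,38)
E
```

```text
time: 18.35
ee_pos: [0.5046, 0.1716, 0.2576]
tcp_rot: [0.129, 3.136, -0.002]
wrist_force: [-0.3, -0.2, 0.4]
grip_width: 0.014
t 18.35 pos [504.6 171.6 257.6] need mm [0.1 0.2 0. ] twist 47.3 tilt [-0.003 -0.001 -1.   ] yawy 85.3 q [ 0.28 -0.12  1.92 -0.    1.34 -1.21] F [-0.3 -0.2  0.4] T [0.08 0.05 0.02] w 14.0
time: 18.98
ee_pos: [0.5045, 0.1714, 0.2576]
tcp_rot: [0.77, 3.043, -0.004]
wrist_force: [-0.6, 1.2, 0.4]
grip_width: 0.0138
t 18.98 pos [504.5 171.4 257.6] need mm [0.1 0.4 0. ] twist 23.6 tilt [-0.003 -0.002 -1.   ] yawy 61.6 q [ 0.28 -0.12  1.92 -0.    1.34 -0.79] F [-0.6  1.2  0.4] T [0.18 0.2  0.02] w 13.8
```

```bash
python3 -m handwheel '[[1,[0,0,0],4],[1,[0,0,0],4],[1,[0,0,0],4],[1,[0,0,0],4],[1,[0,0,0],3]]'
python3 - <<'E'
from h import *
need(.5046,.1718,.2576,38)
E
```

```text
time: 19.6
ee_pos: [0.5043, 0.1712, 0.2577]
tcp_rot: [1.275, 2.868, -0.006]
wrist_force: [-1.3, -0.0, 1.2]
grip_width: 0.0137
t 19.6 pos [504.3 171.2 257.7] need mm [0.3 0.7 0.1] twist 4.1 tilt [-0.004 -0.002 -1.   ] yawy 42.1 q [ 0.28 -0.12  1.92 -0.    1.34 -0.45] F [-1.3 -0.   1.2] T [ 0.13  0.18 -0.  ] w 13.7
```

```bash
python3 -m handwheel '[[1,[0.3,0.6,0],2],[1,[0,0,0],1.5],[1,[0,0,0],0],[1,[0,0,0],0],[1,[0,0,0],0]]'
python3 - <<'E'
from h import *
need(.5046,.1718,.2576,38)
E
```

```text
time: 20.23
ee_pos: [0.5045, 0.1716, 0.2577]
tcp_rot: [1.363, 2.827, -0.007]
wrist_force: [-1.1, 1.1, -0.8]
grip_width: 0.0139
t 20.23 pos [504.5 171.6 257.7] need mm [0.  0.2 0.1] twist 0.5 tilt [-0.005 -0.003 -1.   ] yawy 38.5 q [ 0.28 -0.12  1.92 -0.01  1.34 -0.39] F [-1.1  1.1 -0.8] T [0.11 0.04 0.01] w 13.9
```

Turned 59.6° from the start. I'll try a gentle lift first.

```bash
python3 -m handwheel '[[1,[0,0,-2],0],[1,[0,0,-2],0],[1,[0,0,-2],0],[1,[0,0,0],0],[1,[0,0,0],0]]'
python3 - <<'E'
from h import *
need(.5046,.1718,.2576,38)
E
```

```text
time: 20.85
ee_pos: [0.5044, 0.1715, 0.2638]
tcp_rot: [1.362, 2.827, -0.008]
wrist_force: [0.5, 0.6, -1.8]
grip_width: 0.0138
t 20.85 pos [504.4 171.5 263.8] need mm [0.1 0.3 6.2] twist 0.5 tilt [-0.005 -0.003 -1.   ] yawy 38.5 q [ 0.28 -0.12  1.91 -0.01  1.35 -0.39] F [ 0.5  0.6 -1.8] T [-0.02  0.06 -0.03] w 13.8
```

The cap is 6 mm up, past the 2.5 mm of play, and the wrist carries −1.8 N, the cap's own weight. It's free, so I continue up.

```bash
python3 -m handwheel '[[1,[0,0,-8],0],[1,[0,0,-12],0],[1,[0,0,-18],0],[1,[0,0,-18],0],[1,[0,0,-12],0]]'
python3 -m handwheel '[[1,[0,0,-15],0],[1,[0,0,-12],0],[1,[0,0,-5],0],[1,[0,0,0],0],[1,[0,0,0],0]]'
python3 - <<'E'
from h import *
need(.5046,.1718,.3576,38)
for n in ("top","scene","wrist"):
    c=env.camera(n); cv2.imwrite(f"pics/{n}9.png",c["img"][:,:,::-1])
E
```

```text
time: 21.48
ee_pos: [0.5043, 0.172, 0.3371]
tcp_rot: [1.362, 2.827, -0.008]
wrist_force: [0.2, -0.3, -0.8]
grip_width: 0.0139
time: 22.1
ee_pos: [0.5042, 0.1722, 0.3718]
tcp_rot: [1.362, 2.827, -0.007]
wrist_force: [0.5, 0.1, -2.8]
grip_width: 0.0135
t 22.1 pos [504.2 172.2 371.8] need mm [-0.4  0.1 14.2] twist 0.6 tilt [-0.005 -0.002 -1.   ] yawy 38.6 q [ 0.28 -0.19  1.79 -0.01  1.54 -0.39] F [ 0.5  0.1 -2.8] T [-0.02  0.   -0.05] w 13.5
```

View pics/scene9.png

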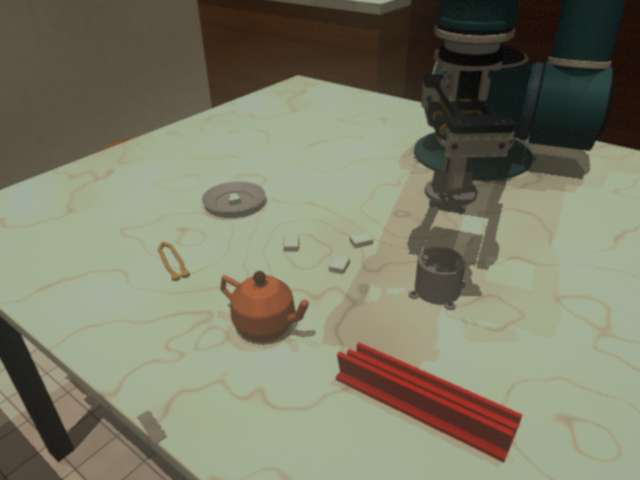

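View pics/wrist9.png

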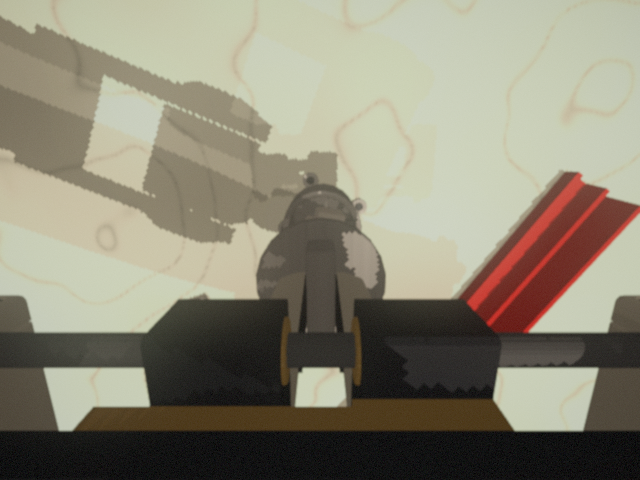

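View pics/top9.png

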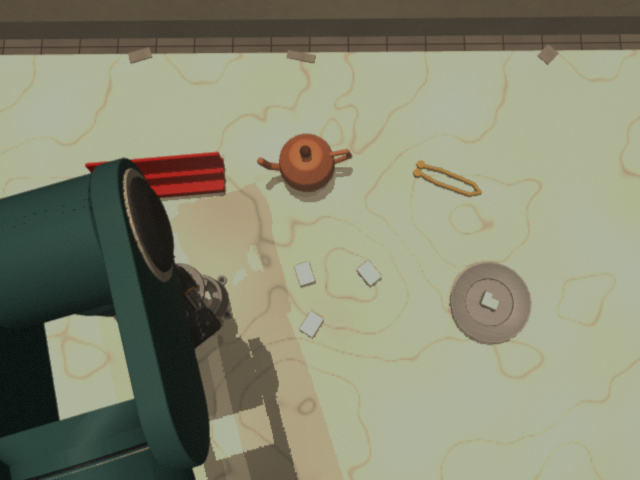

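The scene view shows the tin open at (440,275) with the cap held level well above it at (452,190). The broken tile is in the saucer, at (233,200) there and (490,300) in the top view. The three whole tiles, teapot, tongs and rack are where they were. I'll let it settle, then hand in.

```bash
python3 -m handwheel '[[1,[0,0,0],0],[1,[0,0,0],0],[1,[0,0,0],0],[1,[0,0,0],0],[1,[0,0,0],0]]'
python3 - <<'E'
from h import *
need(.5046,.1718,.3576,38)
print(np.abs(env.get_state()["dq"]).max()); env.sign_off()
E
```

```text
time: 22.88
ee_pos: [0.5043, 0.1722, 0.3714]
tcp_rot: [1.362, 2.827, -0.008]
wrist_force: [-0.6, 0.0, -2.5]
grip_width: 0.0137
t 22.88 pos [504.3 172.2 371.4] need mm [-0.4  0.1 13.8] twist 0.6 tilt [-0.005 -0.003 -1.   ] yawy 38.6 q [ 0.28 -0.19  1.79 -0.01  1.54 -0.39] F [-0.6  0.  -2.5] T [-0.    0.02  0.04] w 13.7
0.0015181080630905655
the job is handed in; nothing more can be done
```

The broken tile is in the saucer and released, the tin is open, and the arm is holding the cap above it. I handed the job in at 22.9 s.

- **Broken tile:** it lies in the middle of the saucer floor. In the last pictures the three whole tiles, teapot and tongs, and the part of the rack that could be seen, look unmoved.
- **Which way the cap turns:** clockwise it went 15.5° with hardly any torque. Anticlockwise it was free until about 9–10°, then torque built to 0.56 N m at 11.8°. I stopped there and turned it clockwise to 59.6° from its start.
- **Cap:** it came straight out, and the wrist carried about its weight (roughly 2 N). At hand-in it was about 114 mm above its seat, tilted less than 0.4°, gripped at 13.7 mm and still.

**Slight disagreement:** the anticlockwise stop came on a little late, at the edge of the stated 3–9°. Noisy torque readings or a little give in the grip could account for that. The wrist and top cameras also differed by about 2 mm on the cap's position, which is within their calibration. No check failed.

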